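# Isolate the grinder's switch box and hold its cover over the screw holes

### The job

I am about to screw the cover back on the grinder's switch box, so first make it safe: turn the pointer knob on the box back to the long line mark at the back (off), letting it click in there and not going on past it into the reverse position (the small ring). Then pick up the grey metal cover plate by its raised hood and hold it level over the open terminal chamber with its four holes lined up over the four threaded holes, hovering about 1 cm above the rim; the gasket there is freshly glued, so the cover must never touch the box. Finish while still holding it steady like that, so that I can start the screws, and leave everything else on the bench where it is.

Things in the scene. Friction and masses are not known exactly. Their poses are not given: they have to be found in the camera images.
- selector (a joint): angle in rad of the black pointer knob, growing clockwise seen from above. Four detents 30 degrees apart: -0.524 reverse (small ring mark), 0 off (long line mark), 0.524 slow (one dot), 1.047 fast (two dots); starts at slow or fast. Let go up to 0.2 rad from a detent, it snaps into it by itself. Turning takes about 0.1 N m; stops lie 0.06 rad beyond the end detents
- selector_grip (a point): on the knob's vertical axis, 80 mm above the bench. Its grip is an upright bar 40 mm long, 14 mm thick, 66 to 92 mm above the bench, on a skirt 43 mm across; the box top round it is flat, 61 mm high. Take the bar across its thickness from above. x runs along the bar to the pointer end (white line) and turns with the knob; at selector = 0 it is parallel to the x of chamber
- chamber (a point): centre of the open terminal chamber of the grey switch box (88x216 mm, 60 mm high, bolted down), at the height of its rim and gasket, 60 mm above the bench. x to the back of the box, y along it to the knob, whose axis is 108 mm away along +y; z up. Outside 88 (x) by 116 mm (y). Corner bosses with 6 mm threaded holes end at rim height at x = +-32, y = +-46 mm
- thread_a (a point): mouth of the threaded hole at x = -32, y = -46 mm from chamber, at rim height
- thread_b (a point): mouth of the threaded hole at x = +32, y = +46 mm from chamber, at rim height
- cover_mid (a point): middle of the loose grey metal cover plate, 17.5 mm above its underside; lies flat on the bench right of the box. Plate 84 (x) by 112 (y) by 5 mm, 9 mm holes at x = +-32, y = +-46 mm; a solid raised hood, 44 (x) by 76 mm (y), 5 to 35 mm above the underside, is gripped across its 44 mm. z up. 0.15 to 0.29 kg. Fits the box either way round (half a turn makes no difference)
- hole_a (a point): centre of the cover's hole at x = -32, y = -46 mm from its middle, at its underside
- hole_b (a point): centre of the cover's hole at x = +32, y = +46 mm from its middle, at its underside
- pin_tub_mid (a point): round clear tub of nails, 52 mm across, 26 mm high, behind the work, to be left alone; this point is half-way up it
- screwdriver_mid (a point): small red-handled screwdriver, 164 mm long, behind the work, to be left alone; this point is half-way up it
- flux_pot_mid (a point): squat screw-lid pot, 52 mm across, 30 mm high, at the left, to be left alone; this point is half-way up it
- grozing_pliers_mid (a point): green-handled pliers, 178 mm long, lying at the left front, to be left alone; this point is half-way up it
- oil_dropper_mid (a point): dropper bottle, 29 mm across, 90 mm high, standing at the right, to be left alone; this point is half-way up it
- tape_measure_mid (a point): yellow tape measure, 33x67x50 mm, at the right front, to be left alone; this point is half-way up it
Mind the look-alikes: they are no part of the job. There is more than one size of the part that bears cover_mid; the job needs the larger.

How it is judged:
By the outcome, as a careful person would: the job done as asked, in the order asked, and still so for the second after the job is handed in, while the arm keeps its last pose, push and grip.
It also fails if it takes over 61 s, if anything falls off the work surface, if the arm or the gripper's body presses on something with over 40 N, if the wrist force passes 120 N, or if a joint passes its speed limit or range.

### The arm

A 7-joint arm with a two-finger parallel gripper is mounted at the origin on a cart in front of the work surface, level with it; the furniture and walls round the work are solid. World frame = base frame: x ahead of the robot, y to its left, z up, the work surface at z = 0. Lengths are in m, angles in rad, forces in N, time in s.
With the tool pointing down it reaches from about 0.4 to 0.85 m from the base axis. Payload 4.5 kg.
Tool frame: the origin (TCP) lies on the centre line of the jaws, within the pads' length; the fingertips stand 11 mm ahead of it and the grasp point (between the pads) lies 8 mm behind it; z points along the fingers, y is the line along which they close (so a half turn about z gives the same grasp; the last joint's range is limited). The gripper opens to 88 mm and grips with 3 to 60 N. Pads are 18 mm wide; open, the fingers measure 123 mm over their backs; the gripper's body (75 mm by 187 mm) begins 45 mm behind the grasp point.
Start: joints at [1.375, 0.689, -0.195, 1.565, 0.157, 0.902, -0.215], TCP at [0.142, -0.609, 0.25] pointing down, gripper open.
Joint ranges: [-3.01, 3.01], [-0.46, 2.08], [-1.47, 1.51], [0.13, 2.56], [-1, 4.14], [0.04, 2.09], [-2.66, 2.66]. Speed limits (rad/s): [2.57, 2.57, 3.14, 3.14, 3.14, 3.14, 3.14].

### API

Orientations are given as a unit quaternion [x, y, z, w].
In Python, from plant import * gives the robot as it stands. The module is installed in compiled form; this text tells all that it offers.
- The arm moves only by the tool send_rows, never from a script. Its argument "motion" is a list of rows, each an object of numbers: "x", "y", "z": the shift along the tool's x, y, z in cm; "rx", "ry", "rz": the turn, a rotation vector about the tool's x, y, z in rad; "jaw": the finger opening in cm, from 0 to 8.81. In form: [{"x": .., "y": .., "z": .., "rx": .., "ry": .., "rz": .., "jaw": ..}, ...]. A call has exactly 5 rows; each row shifts and turns the commanded pose from where the row before left it, along the tool's axes as they then stand; what a row does not reach is not made up. A row lasts 1/10 s, in which the tool goes at most 50 mm and 8.59 degrees, less where a joint would pass 70% of its speed; a pose out of reach is approached as far as the arm can. A call is refused whole if a number of a shift passes 5 or a number of a turn 0.15, either way. A call with a gripper value outside its range is refused whole. The fingers move at their own pace and stop on an object; "grip_force" is the grip in N (left out, the last holds). Time passes only in rows, so rows that do not move let the fingers close, or fill a call up. It gives the time, the measured TCP pose, the force, the opening and the grip force at its end, in the units of the state.
- get_state(): the state, without advancing time (a new reading comes with each control period).
- snapshot(name): name is "side" or "top" or "wrist"; returns a dict with "img" (480x640x3 uint8, red, green, blue), "vertical_fov" (degrees; the focal length in pixels is half the picture's height over the tangent of half this angle, whatever the lens; pixels are square), "cx", "cy" (the principal point, pixels), "D" ([k1, k2, p1, p2, k3] as OpenCV has them; the pictures are not rectified), "extrinsics" (4x4, takes a point from camera to world coordinates). Camera axes: x right, y up, looking along -z (the intrinsics and any distortion apply to the point x, -y, -z); pixel columns grow to the right and rows downward; lengths in m; the calibration is good to about 2 mm. A picture is of the moment at which its call begins. There is no depth.
- finish_job(): hands the job in; it is judged then, once.
The state is a dict: "clock": time; "q": joint angles; "qd": joint speeds; "joint_torque": joint torques, N m; "tool_pos": TCP position; "eef_rot": TCP orientation; "contact_force": force on the tool from outside, world axes, zero at the start; "moment": the same for the moment, N m; "opening": opening from 0.0 (shut) to 1.0 (fully open); "finger_force": force on a finger pad.
Only numpy, scipy, OpenCV 4.12 (cv2) and the standard library are available. Lean on these libraries where they do the work, as an engineer would, in place of code of your own. Each camera call takes 0.05 s, during which the arm holds its last target. There are 200 camera calls.

## Working session

There is one attempt and no reset: what is moved stays moved. The work goes in short steps, Python scripts to look and compute and a tool call to move; the robot and the scene stay as the last step left them, time stands still between calls to the robot, and variables do not carry over. Pictures are saved under pics/ and viewed, at most 10 in all, crops included, and the job is handed in when it is done.

Besides the shell and the picture viewer there is one more tool, called after "Request:" as name(argument=value, ...) on one line, values as JSON. send_rows: Moves the arm, as the interface text tells. Its arguments: {"type":"object","properties":{"motion":{"type":"array"},"grip_force":{"type":"number"}},"required":["motion"]}

```bash
mkdir -p pics; cat > h.py <<'E'
from plant import *
import numpy as np, cv2
from scipy.spatial.transform import Rotation as R
def K(s):
    f=240/np.tan(np.radians(s["vertical_fov"])/2); return np.array([[f,0,s["cx"]],[0,f,s["cy"]],[0,0,1]])
def onplane(s,px,z):
    u=cv2.undistortPoints(np.array(px,float).reshape(-1,1,2),K(s),np.array(s["D"],float)).reshape(-1,2)
    d=np.c_[u[:,0],-u[:,1],-np.ones(len(u))]; T=np.array(s["extrinsics"]); d=d@T[:3,:3].T; o=T[:3,3]
    return o+d*((z-o[2])/d[:,2])[:,None]
def proj(s,P):
    T=np.linalg.inv(np.array(s["extrinsics"])); P=np.atleast_2d(P)@T[:3,:3].T+T[:3,3]
    P=P*[1,-1,-1]; return cv2.projectPoints(P,np.zeros(3),np.zeros(3),K(s),np.array(s["D"],float))[0].reshape(-1,2)
def save(s,n): cv2.imwrite(f"pics/{n}.png",s["img"][:,:,::-1])
E
python3 - <<'E'
from h import *
import pickle
d={}
for n in("top","side"):
    s=snapshot(n);save(s,n+"0");d[n]=s;print(n,np.round(s["extrinsics"],3).tolist(),s["vertical_fov"],s["D"])
pickle.dump(d,open("s0.pkl","wb"))
st=get_state();print(st)
E
```

```text
top [[-0.015, 0.985, -0.173, 0.303], [-1.0, -0.015, -0.003, -0.022], [-0.005, 0.173, 0.985, 1.446], [0.0, 0.0, 0.0, 1.0]] 43.54625987099789 [-0.0556368  0.         0.         0.         0.       ]
side [[0.925, 0.192, -0.329, 0.138], [-0.381, 0.474, -0.794, -0.942], [0.004, 0.859, 0.511, 0.681], [0.0, 0.0, 0.0, 1.0]] 55.796287308788735 [0.0195375 0.        0.        0.        0.       ]
{'clock': 0.1, 'q': array([ 1.3748161 ,  0.68987695, -0.19449627,  1.56621077,  0.15727529,
        0.90248224, -0.21507528]), 'qd': array([ 4.00306069e-04, -7.52074225e-04, -1.29549780e-03, -1.62113448e-03,
       -9.38463286e-04,  2.94539475e-04,  4.95104178e-05]), 'joint_torque': array([-2.82275563e-03, -5.28494596e+01, -1.27164278e+00, -1.53836954e+01,
       -5.26426267e-02,  1.92347914e-03,  4.29831812e-05]), 'tool_pos': array([ 0.14218524, -0.60806801,  0.24901185]), 'eef_rot': array([ 9.93403420e-01,  1.14669146e-01, -1.46084051e-04, -7.82184653e-04]), 'contact_force': array([-0.78946926,  0.75893044, -0.89655177]), 'moment': array([0.00385707, 0.0097122 , 0.01465289]), 'finger_force': 0.0, 'opening': 0.998910360570361}
```

View pics/top0.png

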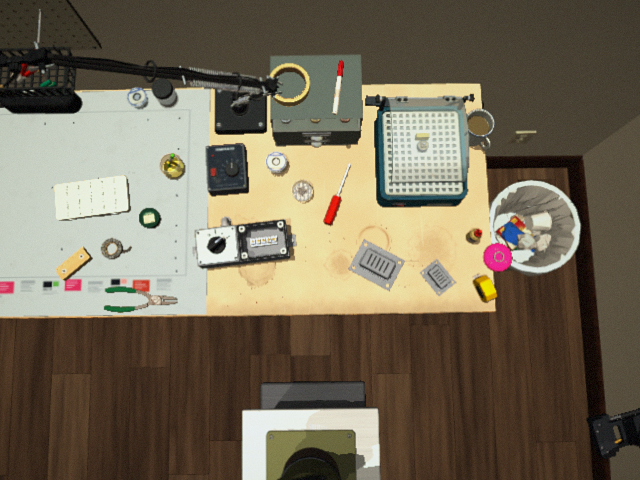

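View pics/side0.png

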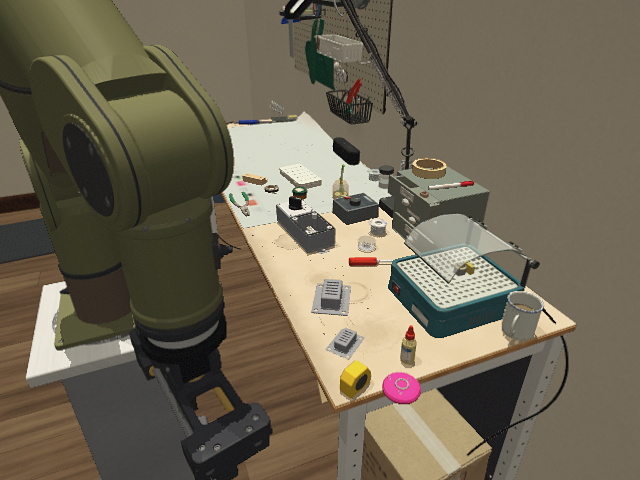

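The top view shows the switch box around (243,243) with its knob near (217,244). The large cover is at (377,263) and the small look-alike at (437,276). I'll enlarge that area.

```bash
python3 - <<'E'
from h import *
import pickle
d=pickle.load(open("s0.pkl","rb"));s=d["top"];im=s["img"][:,:,::-1]
a=cv2.resize(im[210:280,190:300],None,fx=7,fy=7,interpolation=cv2.INTER_CUBIC)[:, :770]
b=cv2.resize(im[210:280,190:300],None,fx=7,fy=7)
cv2.imwrite("pics/crop0.png",a)
# plate mask: grey, not wood
hsv=cv2.cvtColor(np.ascontiguousarray(im),cv2.COLOR_BGR2HSV)
m=(hsv[...,1]<70).astype(np.uint8)
m[:, :335]=0;m[:,415:]=0;m[:225]=0;m[305:]=0
c=max(cv2.findContours(m,0,2)[0],key=cv2.contourArea);r=cv2.minAreaRect(c);bx=cv2.boxPoints(r)
W=onplane(s,bx,0.005);print(r,W.round(4).tolist(),[np.linalg.norm(W[i]-W[i-1]).round(4) for i in range(4)],W.mean(0))
E
```

```text
((376.284423828125, 264.61468505859375), (46.732696533203125, 34.67701721191406), 28.300756454467773) [[0.4771, -0.0959, 0.005], [0.5512, -0.1377, 0.005], [0.4952, -0.2357, 0.005], [0.422, -0.1933, 0.005]] [np.float64(0.1119), np.float64(0.0851), np.float64(0.1129), np.float64(0.0846)] [ 0.48637146 -0.16563725  0.005     ]
```

View pics/crop0.png

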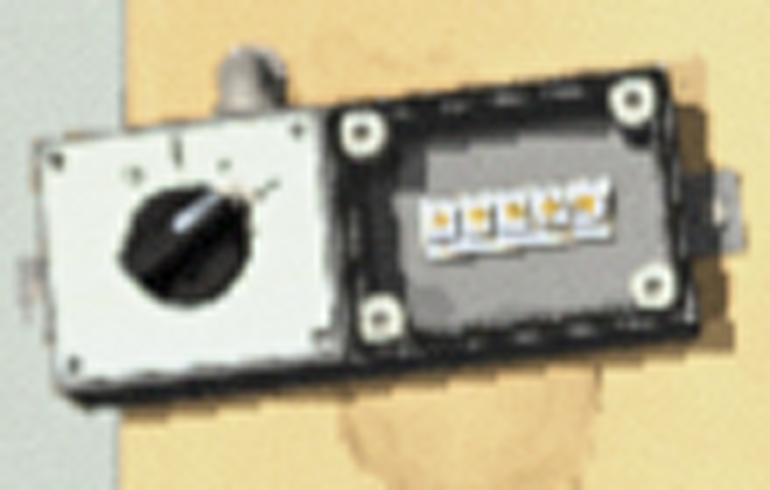

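The crop shows four light bosses at crop pixels (363,132), (633,100), (653,287) and (380,320). The knob is centred at about (188,245) and points at the two dots, so it is on fast. The off line is at (177,152).

```bash
python3 - <<'E'
from h import *
import pickle
s=pickle.load(open("s0.pkl","rb"))["top"]
f=lambda p:(np.array(p)+.5)/7-.5+[190,210]
W=onplane(s,f([(363,132),(633,100),(653,287),(380,320)]),.06)
print(W.round(4).tolist(),[np.linalg.norm(W[i]-W[i-1]).round(4) for i in range(4)])
c=W.mean(0);x=(W[0]+W[1]-W[2]-W[3]);yaw=np.arctan2(x[1],x[0]);y=(W[0]+W[3]-W[1]-W[2]);print(c,yaw,np.arctan2(-y[0],y[1]))
u=np.array([-np.sin(yaw),np.cos(yaw),0]);print("knob",c+.108*u)
print("off mark",onplane(s,f([(177,152),(188,245)]),.061))
print("knob top px",proj(s,c+.108*u+[0,0,.02])*1, f((188,245)))
st=get_state();Rm=R.from_quat(st["eef_rot"]).as_matrix();print(Rm.round(3))
E
```

```text
[[0.5697, 0.1539, 0.06], [0.5792, 0.0631, 0.06], [0.5155, 0.0567, 0.06], [0.5058, 0.1479, 0.06]] [np.float64(0.0642), np.float64(0.0913), np.float64(0.064), np.float64(0.0916)]
[0.54255576 0.10541404 0.06      ] 0.09726884531689839 0.10531192382421642
knob [0.53206728 0.21290354 0.06      ]
off mark [[0.56366214 0.21636649 0.061     ]
 [0.53196321 0.21223052 0.061     ]]
knob top px [[214.77333805 243.2085053 ]] [216.42857143 244.57142857]
[[ 0.974  0.228 -0.   ]
 [ 0.228 -0.974  0.002]
 [-0.    -0.002 -1.   ]]
```

Request:
send_rows(motion=[{"x":3.2,"y":-2.4},{"x":3.2,"y":-2.4},{"x":3.2,"y":-2.4},{"x":3.2,"y":-2.4},{"x":3.2,"y":-2.4}])

```text
schema error: expected keys x, y, z, rx, ry, rz, jaw
```

Request:
send_rows(motion=[{"x":3.2,"y":-2.4},{"x":3.2,"y":-2.4},{"x":3.2,"y":-2.4},{"x":3.2,"y":-2.4},{"x":3.2,"y":-2.4}])

```text
schema error: expected keys x, y, z, rx, ry, rz, jaw
```

Request:
send_rows(motion=[{"x":1.6,"y":-3.1},{"x":1.6,"y":-3.1},{"x":1.6,"y":-3.1},{"x":1.6,"y":-3.1},{"x":1.6,"y":-3.1}])

```text
schema error: expected keys x, y, z, rx, ry, rz, jaw
```

Request:
send_rows(motion=[{"x":1.6,"y":-3.1,"rz":0.14},{"rz":0.14},{"rz":0.14},{"rz":0.14},{"rz":0.14}])

```text
schema error: expected keys x, y, z, rx, ry, rz, jaw
```

Request:
send_rows(motion=[{"x":3.2,"y":-2.4,"z":0,"rx":0,"ry":0,"rz":0,"jaw":8.8},{"x":3.2,"y":-2.4,"z":0,"rx":0,"ry":0,"rz":0,"jaw":8.8},{"x":3.2,"y":-2.4,"z":0,"rx":0,"ry":0,"rz":0,"jaw":8.8},{"x":3.2,"y":-2.4,"z":0,"rx":0,"ry":0,"rz":0,"jaw":8.8},{"x":3.2,"y":-2.4,"z":0,"rx":0,"ry":0,"rz":0,"jaw":8.8}])

```text
clock: 0.6
tool_pos: [0.2715, -0.4538, 0.2495]
eef_rot: [0.993, 0.115, -0.0, -0.0]
contact_force: [0.6, -0.2, -0.2]
opening: 0.998
finger_force: 0.0
```

Request:
send_rows(motion=[{"x":3.2,"y":-2.4,"z":0,"rx":0,"ry":0,"rz":0,"jaw":8.8},{"x":3.2,"y":-2.4,"z":0,"rx":0,"ry":0,"rz":0,"jaw":8.8},{"x":3.2,"y":-2.4,"z":0,"rx":0,"ry":0,"rz":0,"jaw":8.8},{"x":3.2,"y":-2.4,"z":0,"rx":0,"ry":0,"rz":0,"jaw":8.8},{"x":3.2,"y":-2.4,"z":0,"rx":0,"ry":0,"rz":0,"jaw":8.8}])

```text
clock: 1.1
tool_pos: [0.3999, -0.3006, 0.2495]
eef_rot: [0.993, 0.115, -0.0, -0.0]
contact_force: [0.7, -0.2, 0.2]
opening: 0.999
finger_force: 0.0
```

Request:
send_rows(motion=[{"x":1.6,"y":-3.1,"z":0,"rx":0,"ry":0,"rz":0,"jaw":8.8},{"x":1.6,"y":-3.1,"z":0,"rx":0,"ry":0,"rz":0,"jaw":8.8},{"x":1.6,"y":-3.1,"z":0,"rx":0,"ry":0,"rz":0,"jaw":8.8},{"x":1.6,"y":-3.1,"z":0,"rx":0,"ry":0,"rz":0,"jaw":8.8},{"x":1.6,"y":-3.1,"z":0,"rx":0,"ry":0,"rz":0,"jaw":8.8}])

```text
clock: 1.6
tool_pos: [0.4419, -0.1314, 0.2496]
eef_rot: [0.993, 0.115, -0.0, -0.0]
contact_force: [1.1, -0.0, -0.2]
opening: 0.998
finger_force: 0.0
```

Request:
send_rows(motion=[{"x":1.6,"y":-3.1,"z":0,"rx":0,"ry":0,"rz":0,"jaw":8.8},{"x":1.6,"y":-3.1,"z":0,"rx":0,"ry":0,"rz":0,"jaw":8.8},{"x":1.6,"y":-3.1,"z":0,"rx":0,"ry":0,"rz":0,"jaw":8.8},{"x":1.6,"y":-3.1,"z":0,"rx":0,"ry":0,"rz":0,"jaw":8.8},{"x":1.6,"y":-3.1,"z":0,"rx":0,"ry":0,"rz":0,"jaw":8.8}])

```text
clock: 2.1
tool_pos: [0.4844, 0.0377, 0.2495]
eef_rot: [0.993, 0.115, -0.0, 0.0]
contact_force: [-0.7, -0.7, 0.8]
opening: 0.999
finger_force: 0.0
```

Request:
send_rows(motion=[{"x":1.73,"y":-3.19,"z":0,"rx":0,"ry":0,"rz":0,"jaw":8.8},{"x":1.73,"y":-3.19,"z":0,"rx":0,"ry":0,"rz":0,"jaw":8.8},{"x":1.73,"y":-3.19,"z":0,"rx":0,"ry":0,"rz":0,"jaw":8.8},{"x":1.73,"y":-3.19,"z":0,"rx":0,"ry":0,"rz":0,"jaw":8.8},{"x":1.73,"y":-3.19,"z":0,"rx":0,"ry":0,"rz":0,"jaw":8.8}])

```text
clock: 2.6
tool_pos: [0.5323, 0.2127, 0.2494]
eef_rot: [0.993, 0.115, -0.0, 0.0]
contact_force: [0.9, 0.0, 0.1]
opening: 0.999
finger_force: 0.0
```

Request:
send_rows(motion=[{"x":0,"y":0,"z":0,"rx":0,"ry":0,"rz":0.147,"jaw":6},{"x":0,"y":0,"z":0,"rx":0,"ry":0,"rz":0.147,"jaw":6},{"x":0,"y":0,"z":0,"rx":0,"ry":0,"rz":0.147,"jaw":6},{"x":0,"y":0,"z":0,"rx":0,"ry":0,"rz":0.147,"jaw":6},{"x":0,"y":0,"z":0,"rx":0,"ry":0,"rz":0.147,"jaw":6}])

```text
clock: 3.1
tool_pos: [0.532, 0.2113, 0.2493]
eef_rot: [0.968, -0.253, -0.0, 0.0]
contact_force: [-0.5, 1.1, 0.0]
opening: 0.682
finger_force: 0.0
```

Request:
send_rows(motion=[{"x":0,"y":0,"z":0,"rx":0,"ry":0,"rz":0.147,"jaw":6},{"x":0,"y":0,"z":0,"rx":0,"ry":0,"rz":0.147,"jaw":6},{"x":0,"y":0,"z":0,"rx":0,"ry":0,"rz":0.147,"jaw":6},{"x":0,"y":0,"z":0,"rx":0,"ry":0,"rz":0,"jaw":6},{"x":0,"y":0,"z":0,"rx":0,"ry":0,"rz":0,"jaw":6}])

```text
clock: 3.6
tool_pos: [0.5319, 0.2117, 0.2492]
eef_rot: [0.891, -0.454, -0.0, 0.001]
contact_force: [-0.5, 0.9, -0.3]
opening: 0.683
finger_force: 0.0
```

```bash
python3 - <<'E'
from h import *
import pickle
s=snapshot("wrist");save(s,"w1");pickle.dump(s,open("w1.pkl","wb"));print(np.round(s["extrinsics"],3).tolist(),s["vertical_fov"],get_state()["q"].round(2))
c=np.array([.5425,.1054,.06]);yaw=.1
Rz=R.from_euler("z",yaw)
print(proj(s,np.array([c+Rz.apply(p) for p in [(.032,.046,0),(.032,-.046,0),(-.032,-.046,0),(-.032,.046,0),(0,.108,.032)]])).round(0).tolist())
E
```

```text
[[-0.809, 0.559, 0.185, 0.579], [-0.588, -0.769, -0.251, 0.146], [0.002, -0.311, 0.95, 0.385], [0.0, 0.0, 0.0, 1.0]] 70.84059036317261 [-0.69  0.65  0.41  1.75 -0.34  0.81 -2.64]
[[327.0, 146.0], [381.0, 50.0], [442.0, 91.0], [385.0, 181.0], [323.0, 228.0]]
```

View pics/w1.png

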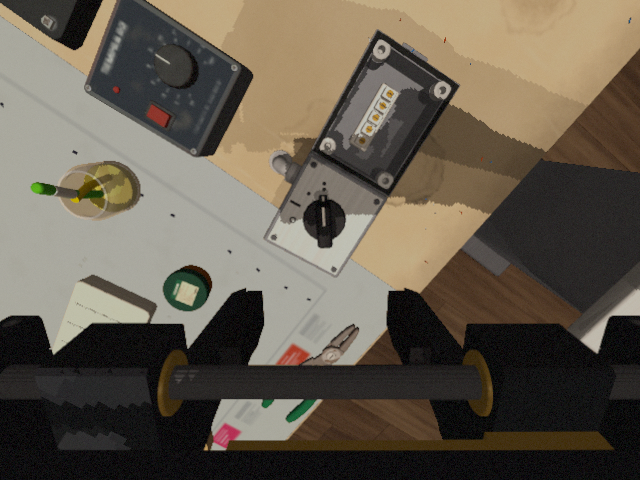

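The knob bar runs from (323,198) to (324,245), so it is lined up with the jaws. The four projected holes also land on the bosses. Next I lower over the bar.

Request:
send_rows(motion=[{"x":0,"y":0,"z":3.5,"rx":0,"ry":0,"rz":0,"jaw":6},{"x":0,"y":0,"z":3.5,"rx":0,"ry":0,"rz":0,"jaw":6},{"x":0,"y":0,"z":3.5,"rx":0,"ry":0,"rz":0,"jaw":6},{"x":0,"y":0,"z":3.5,"rx":0,"ry":0,"rz":0,"jaw":6},{"x":0,"y":0,"z":2.4,"rx":0,"ry":0,"rz":0,"jaw":6}])

```text
clock: 4.15
tool_pos: [0.5312, 0.2117, 0.0835]
eef_rot: [0.891, -0.455, -0.002, -0.0]
contact_force: [0.7, -1.2, -0.6]
opening: 0.681
finger_force: 0.0
```

Request:
send_rows(motion=[{"x":0,"y":0,"z":0.5,"rx":0,"ry":0,"rz":0,"jaw":5},{"x":0,"y":0,"z":0,"rx":0,"ry":0,"rz":0,"jaw":3},{"x":0,"y":0,"z":0,"rx":0,"ry":0,"rz":0,"jaw":2},{"x":0,"y":0,"z":0,"rx":0,"ry":0,"rz":0,"jaw":1},{"x":0,"y":0,"z":0,"rx":0,"ry":0,"rz":0,"jaw":1}], grip_force=15)

```text
clock: 4.65
tool_pos: [0.533, 0.2117, 0.0819]
eef_rot: [0.89, -0.455, 0.001, -0.001]
contact_force: [0.1, 0.2, 0.4]
opening: 0.249
finger_force: 0.0
```

```bash
python3 -c "
from h import *
print(get_state())"
```

```text
{'clock': 4.65, 'q': array([-0.6019127 ,  0.88851879,  0.25097021,  1.85959911, -0.46066472,
        0.44842888, -2.53811241]), 'qd': array([-3.29484131e-03,  7.10006604e-03, -1.75649118e-03,  3.87556949e-03,
       -3.59060142e-03, -2.49837806e-03, -4.14731875e-05]), 'joint_torque': array([ 1.09568734e-01, -5.24915779e+01,  5.20191371e+00, -7.77624875e+00,
        3.34746880e-02, -6.10144017e-02, -7.96062741e-04]), 'tool_pos': array([0.53303844, 0.21167165, 0.08187083]), 'eef_rot': array([ 8.90253609e-01, -4.55463895e-01,  6.61711476e-04, -8.45170557e-04]), 'contact_force': array([0.14013947, 0.17259899, 0.4051669 ]), 'moment': array([ 0.04721006, -0.00147848,  0.01692057]), 'finger_force': 0.0, 'opening': 0.2488091628810257}
```

Request:
send_rows(motion=[{"x":0,"y":0,"z":0.1,"rx":0,"ry":0,"rz":0,"jaw":1},{"x":0,"y":0,"z":0,"rx":0,"ry":0,"rz":0,"jaw":1},{"x":0,"y":0,"z":0,"rx":0,"ry":0,"rz":0,"jaw":1},{"x":0,"y":0,"z":0,"rx":0,"ry":0,"rz":0,"jaw":1},{"x":0,"y":0,"z":0,"rx":0,"ry":0,"rz":0,"jaw":1}], grip_force=15)

```text
clock: 5.15
tool_pos: [0.533, 0.2116, 0.0806]
eef_rot: [0.89, -0.456, 0.001, -0.001]
contact_force: [-0.9, -0.5, 5.9]
opening: 0.156
finger_force: 15.0
```

Request:
send_rows(motion=[{"x":0,"y":0,"z":-0.1,"rx":0,"ry":0,"rz":-0.05,"jaw":1},{"x":0,"y":0,"z":0,"rx":0,"ry":0,"rz":-0.1,"jaw":1},{"x":0,"y":0,"z":0,"rx":0,"ry":0,"rz":-0.1,"jaw":1},{"x":0,"y":0,"z":0,"rx":0,"ry":0,"rz":-0.1,"jaw":1},{"x":0,"y":0,"z":0,"rx":0,"ry":0,"rz":-0.1,"jaw":1}], grip_force=20)

```text
clock: 5.65
tool_pos: [0.5335, 0.2122, 0.0807]
eef_rot: [0.97, -0.243, 0.001, -0.001]
contact_force: [2.0, 1.3, -3.3]
opening: 0.157
finger_force: 20.0
```

Request:
send_rows(motion=[{"x":0,"y":0,"z":0,"rx":0,"ry":0,"rz":-0.1,"jaw":1},{"x":0,"y":0,"z":0,"rx":0,"ry":0,"rz":-0.1,"jaw":1},{"x":0,"y":0,"z":0,"rx":0,"ry":0,"rz":-0.1,"jaw":1},{"x":0,"y":0,"z":0,"rx":0,"ry":0,"rz":-0.1,"jaw":1},{"x":0,"y":0,"z":0,"rx":0,"ry":0,"rz":-0.1,"jaw":1}])

```text
clock: 6.15
tool_pos: [0.5337, 0.213, 0.0807]
eef_rot: [1.0, 0.004, 0.002, -0.001]
contact_force: [2.1, 3.9, -4.4]
opening: 0.157
finger_force: 20.0
```

Request:
send_rows(motion=[{"x":0,"y":0,"z":0,"rx":0,"ry":0,"rz":-0.08,"jaw":1},{"x":0,"y":0,"z":0,"rx":0,"ry":0,"rz":0,"jaw":1},{"x":0,"y":0,"z":0,"rx":0,"ry":0,"rz":0,"jaw":1},{"x":0,"y":0,"z":0,"rx":0,"ry":0,"rz":0,"jaw":1},{"x":0,"y":0,"z":0,"rx":0,"ry":0,"rz":0,"jaw":1}])

```text
clock: 6.65
tool_pos: [0.5337, 0.2131, 0.0807]
eef_rot: [0.999, 0.041, 0.002, -0.001]
contact_force: [3.2, 4.1, -5.4]
opening: 0.153
finger_force: 20.0
```

Request:
send_rows(motion=[{"x":0,"y":0,"z":0,"rx":0,"ry":0,"rz":-0.02,"jaw":1},{"x":0,"y":0,"z":0,"rx":0,"ry":0,"rz":0,"jaw":5},{"x":0,"y":0,"z":0,"rx":0,"ry":0,"rz":0,"jaw":5},{"x":0,"y":0,"z":0,"rx":0,"ry":0,"rz":0,"jaw":5},{"x":0,"y":0,"z":0,"rx":0,"ry":0,"rz":0,"jaw":5}])

```text
clock: 7.15
tool_pos: [0.5321, 0.2108, 0.0807]
eef_rot: [0.999, 0.051, -0.0, 0.0]
contact_force: [-0.2, -0.4, -0.2]
opening: 0.493
finger_force: 0.0
```

Request:
send_rows(motion=[{"x":0,"y":0,"z":-2,"rx":0,"ry":0,"rz":0,"jaw":5},{"x":0,"y":0,"z":-4,"rx":0,"ry":0,"rz":0,"jaw":7},{"x":0,"y":0,"z":-4,"rx":0,"ry":0,"rz":0,"jaw":8.8},{"x":0,"y":0,"z":-4,"rx":0,"ry":0,"rz":0,"jaw":8.8},{"x":0,"y":0,"z":-3,"rx":0,"ry":0,"rz":0,"jaw":8.8}])

```text
clock: 7.65
tool_pos: [0.5326, 0.2111, 0.2533]
eef_rot: [0.999, 0.051, 0.001, -0.0]
contact_force: [1.3, 0.6, -0.3]
opening: 0.906
finger_force: 0.0
```

```bash
python3 - <<'E'
from h import *
import pickle
s=snapshot("wrist");pickle.dump(s,open("w2.pkl","wb"));save(s,"w2")
c=np.array([.5425,.1054,.06]);Rz=R.from_euler("z",.1)
print(proj(s,np.array([c+Rz.apply(p) for p in [(.032,.046,0),(.032,-.046,0),(-.032,-.046,0),(-.032,.046,0),(0,.108,.032),(.035,.108,.001)]])).round(0).tolist(),get_state()["q"].round(2),get_state()["tool_pos"])
E
```

```text
[[386.0, 185.0], [480.0, 186.0], [471.0, 248.0], [382.0, 248.0], [322.0, 226.0], [322.0, 182.0]] [-0.48  0.61  0.04  1.73 -0.03  0.8  -1.9 ] [0.53502089 0.21207255 0.25751388]
```

View pics/w2.png

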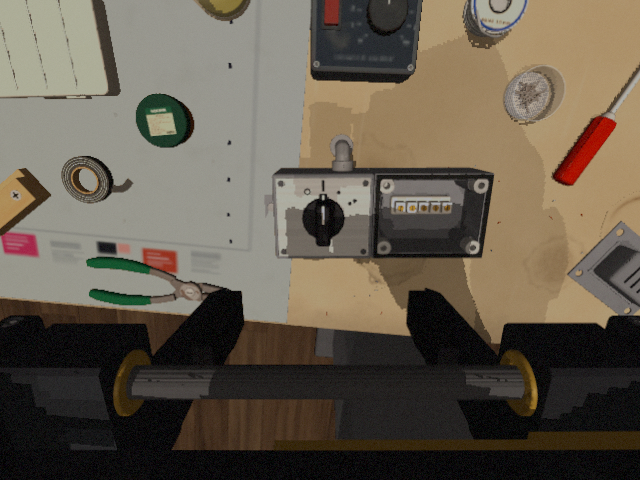

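The pointer now sits on the long off line at (323,186). The projected bosses match the picture at (386,185) and (480,186). Now to the cover.

Request:
send_rows(motion=[{"x":-0.85,"y":3.7,"z":0,"rx":0,"ry":0,"rz":0,"jaw":8.8},{"x":-0.85,"y":3.7,"z":0,"rx":0,"ry":0,"rz":0,"jaw":8.8},{"x":-0.85,"y":3.7,"z":0,"rx":0,"ry":0,"rz":0,"jaw":8.8},{"x":-0.85,"y":3.7,"z":0,"rx":0,"ry":0,"rz":0,"jaw":8.8},{"x":-0.85,"y":3.7,"z":0,"rx":0,"ry":0,"rz":0,"jaw":8.8}])

```text
clock: 8.2
tool_pos: [0.5085, 0.0212, 0.2506]
eef_rot: [0.999, 0.052, -0.0, 0.0]
contact_force: [1.1, -1.1, -0.1]
opening: 1.0
finger_force: 0.0
```

Request:
send_rows(motion=[{"x":-0.85,"y":3.7,"z":0,"rx":0,"ry":0,"rz":0,"jaw":8.8},{"x":-0.85,"y":3.7,"z":0,"rx":0,"ry":0,"rz":0,"jaw":8.8},{"x":-0.85,"y":3.7,"z":0,"rx":0,"ry":0,"rz":0,"jaw":8.8},{"x":-0.85,"y":3.7,"z":0,"rx":0,"ry":0,"rz":0,"jaw":8.8},{"x":-0.85,"y":3.7,"z":0,"rx":0,"ry":0,"rz":0,"jaw":8.8}])

```text
clock: 8.7
tool_pos: [0.4853, -0.1671, 0.2506]
eef_rot: [0.999, 0.052, -0.0, -0.0]
contact_force: [0.7, -0.9, 0.1]
opening: 1.0
finger_force: 0.0
```

Request:
send_rows(motion=[{"x":0,"y":0,"z":0,"rx":0,"ry":0,"rz":-0.136,"jaw":8.8},{"x":0,"y":0,"z":0,"rx":0,"ry":0,"rz":-0.136,"jaw":8.8},{"x":0,"y":0,"z":0,"rx":0,"ry":0,"rz":-0.136,"jaw":8.8},{"x":0,"y":0,"z":0,"rx":0,"ry":0,"rz":-0.136,"jaw":8.8},{"x":0,"y":0,"z":0,"rx":0,"ry":0,"rz":-0.136,"jaw":8.8}])

```text
clock: 9.2
tool_pos: [0.4856, -0.1657, 0.2505]
eef_rot: [0.923, 0.384, -0.0, -0.0]
contact_force: [-0.6, -1.0, 0.2]
opening: 1.001
finger_force: 0.0
```

Request:
send_rows(motion=[{"x":0,"y":0,"z":0,"rx":0,"ry":0,"rz":-0.136,"jaw":8.8},{"x":0,"y":0,"z":0,"rx":0,"ry":0,"rz":-0.136,"jaw":8.8},{"x":0,"y":0,"z":0,"rx":0,"ry":0,"rz":0,"jaw":8.8},{"x":0,"y":0,"z":0,"rx":0,"ry":0,"rz":0,"jaw":8.8},{"x":0,"y":0,"z":0,"rx":0,"ry":0,"rz":0,"jaw":8.8}])

```text
clock: 9.7
tool_pos: [0.486, -0.1656, 0.2507]
eef_rot: [0.864, 0.503, -0.0, 0.0]
contact_force: [-0.9, 0.2, 0.8]
opening: 1.005
finger_force: 0.0
```

```bash
python3 - <<'E'
from h import *
import pickle
s=snapshot("wrist");pickle.dump(s,open("w3.pkl","wb"));im=s["img"][:,:,::-1].copy()
c=np.array([.4864,-.1656,.005]);Rz=R.from_euler("z",-.517)
P=proj(s,np.array([c+Rz.apply(p) for p in [(.032,.046,0),(.032,-.046,0),(-.032,-.046,0),(-.032,.046,0),(0,0,.03)]]))
print(P.round(0).tolist(),get_state()["q"].round(2),get_state()["tool_pos"])
x,y=P[4].astype(int);x0=max(0,min(x-130,380));y0=max(0,min(y-100,280));print(x0,y0)
cv2.imwrite("pics/w3.png",cv2.resize(im[y0:y0+200,x0:x0+260],None,fx=3,fy=3,interpolation=cv2.INTER_CUBIC))
E
```

```text
[[354.0, 164.0], [352.0, 243.0], [298.0, 243.0], [296.0, 164.0], [325.0, 210.0]] [ 0.43  0.55 -0.3   1.89  0.24  0.73 -0.53] [ 0.4860722  -0.16554871  0.25067195]
195 110
```

View pics/w3.png

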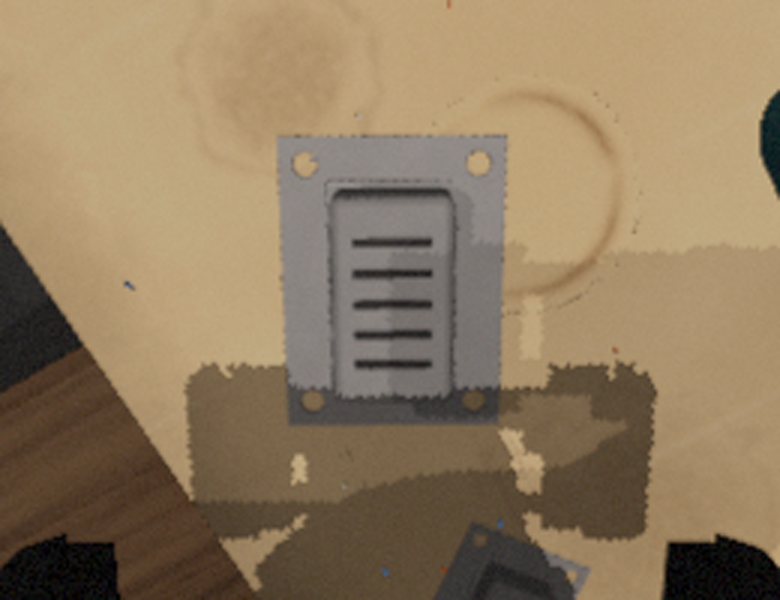

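The cover's holes are at about (297,164), (355,164), (353,243) and (299,243), within 1 px of the prediction. I'll descend onto the hood.

Request:
send_rows(motion=[{"x":0,"y":0,"z":4,"rx":0,"ry":0,"rz":0,"jaw":8.8},{"x":0,"y":0,"z":4,"rx":0,"ry":0,"rz":0,"jaw":8.8},{"x":0,"y":0,"z":4,"rx":0,"ry":0,"rz":0,"jaw":8.8},{"x":0,"y":0,"z":4,"rx":0,"ry":0,"rz":0,"jaw":8.8},{"x":0,"y":0,"z":3,"rx":0,"ry":0,"rz":0,"jaw":8.8}])

```text
clock: 10.25
tool_pos: [0.4857, -0.1653, 0.0587]
eef_rot: [0.864, 0.503, -0.001, -0.0]
contact_force: [0.1, 0.6, -0.4]
opening: 1.001
finger_force: 0.0
```

Request:
send_rows(motion=[{"x":0,"y":0,"z":2,"rx":0,"ry":0,"rz":0,"jaw":8.8},{"x":0,"y":0,"z":1.5,"rx":0,"ry":0,"rz":0,"jaw":8.8},{"x":0,"y":0,"z":0.4,"rx":0,"ry":0,"rz":0,"jaw":8.8},{"x":0,"y":0,"z":0,"rx":0,"ry":0,"rz":0,"jaw":8.8},{"x":0,"y":0,"z":0,"rx":0,"ry":0,"rz":0,"jaw":8.8}])

```text
clock: 10.75
tool_pos: [0.4867, -0.1657, 0.0224]
eef_rot: [0.864, 0.504, 0.0, 0.001]
contact_force: [0.0, -0.8, 0.3]
opening: 0.996
finger_force: 0.0
```

Request:
send_rows(motion=[{"x":0,"y":0,"z":0.2,"rx":0,"ry":0,"rz":0,"jaw":7},{"x":0,"y":0,"z":0,"rx":0,"ry":0,"rz":0,"jaw":6},{"x":0,"y":0,"z":0,"rx":0,"ry":0,"rz":0,"jaw":5},{"x":0,"y":0,"z":0,"rx":0,"ry":0,"rz":0,"jaw":4},{"x":0,"y":0,"z":0,"rx":0,"ry":0,"rz":0,"jaw":4}], grip_force=40)

```text
clock: 11.25
tool_pos: [0.4862, -0.1656, 0.0199]
eef_rot: [0.864, 0.504, 0.0, 0.0]
contact_force: [-0.3, -0.4, -0.1]
opening: 0.57
finger_force: 0.0
```

Request:
send_rows(motion=[{"x":0,"y":0,"z":0,"rx":0,"ry":0,"rz":0,"jaw":4},{"x":0,"y":0,"z":0,"rx":0,"ry":0,"rz":0,"jaw":4},{"x":0,"y":0,"z":0,"rx":0,"ry":0,"rz":0,"jaw":4},{"x":0,"y":0,"z":0,"rx":0,"ry":0,"rz":0,"jaw":4},{"x":0,"y":0,"z":0,"rx":0,"ry":0,"rz":0,"jaw":4}])

```text
clock: 11.75
tool_pos: [0.4863, -0.1656, 0.0198]
eef_rot: [0.864, 0.504, 0.0, 0.0]
contact_force: [-0.0, 0.2, 1.9]
opening: 0.496
finger_force: 40.0
```

Request:
send_rows(motion=[{"x":0,"y":0,"z":-1,"rx":0,"ry":0,"rz":0,"jaw":4},{"x":0,"y":0,"z":-3,"rx":0,"ry":0,"rz":0,"jaw":4},{"x":0,"y":0,"z":-4,"rx":0,"ry":0,"rz":0,"jaw":4},{"x":0,"y":0,"z":-4,"rx":0,"ry":0,"rz":0,"jaw":4},{"x":0,"y":0,"z":-3,"rx":0,"ry":0,"rz":0,"jaw":4}])

```text
clock: 12.25
tool_pos: [0.4858, -0.1655, 0.1722]
eef_rot: [0.864, 0.504, 0.0, 0.0]
contact_force: [0.7, -0.3, -2.9]
opening: 0.492
finger_force: 40.0
```

Request:
send_rows(motion=[{"x":2.0,"y":-0.64,"z":0,"rx":0,"ry":0,"rz":0,"jaw":4},{"x":2.63,"y":-0.84,"z":0,"rx":0,"ry":0,"rz":0,"jaw":4},{"x":2.63,"y":-0.84,"z":0,"rx":0,"ry":0,"rz":0,"jaw":4},{"x":2.63,"y":-0.84,"z":0,"rx":0,"ry":0,"rz":0,"jaw":4},{"x":2.63,"y":-0.84,"z":0,"rx":0,"ry":0,"rz":0,"jaw":4}])

```text
clock: 12.75
tool_pos: [0.5123, -0.0359, 0.17]
eef_rot: [0.864, 0.504, -0.001, -0.0]
contact_force: [0.5, -0.2, -2.5]
opening: 0.497
finger_force: 40.0
```

Request:
send_rows(motion=[{"x":2.63,"y":-0.84,"z":0,"rx":0,"ry":0,"rz":0,"jaw":4},{"x":2.63,"y":-0.84,"z":0,"rx":0,"ry":0,"rz":0,"jaw":4},{"x":2.63,"y":-0.84,"z":0,"rx":0,"ry":0,"rz":0,"jaw":4},{"x":2.63,"y":-0.84,"z":0,"rx":0,"ry":0,"rz":0,"jaw":4},{"x":2.63,"y":-0.84,"z":0,"rx":0,"ry":0,"rz":0,"jaw":4}])

```text
clock: 13.25
tool_pos: [0.5404, 0.0991, 0.1698]
eef_rot: [0.864, 0.504, -0.001, -0.0]
contact_force: [0.8, -0.1, -3.1]
opening: 0.494
finger_force: 40.0
```

Request:
send_rows(motion=[{"x":0.6,"y":-0.2,"z":0,"rx":0,"ry":0,"rz":-0.123,"jaw":4},{"x":0,"y":0,"z":0,"rx":0,"ry":0,"rz":-0.123,"jaw":4},{"x":0,"y":0,"z":0,"rx":0,"ry":0,"rz":-0.123,"jaw":4},{"x":0,"y":0,"z":0,"rx":0,"ry":0,"rz":-0.123,"jaw":4},{"x":0,"y":0,"z":0,"rx":0,"ry":0,"rz":-0.123,"jaw":4}])

```text
clock: 13.75
tool_pos: [0.5415, 0.104, 0.1698]
eef_rot: [0.669, 0.743, -0.001, -0.0]
contact_force: [0.3, -0.6, -3.4]
opening: 0.5
finger_force: 40.0
```

```bash
python3 - <<'E'
from h import *
import pickle
s=snapshot("wrist");pickle.dump(s,open("w4.pkl","wb"));save(s,"w4")
st=get_state();print(st["tool_pos"],R.from_quat(st["eef_rot"]).as_matrix().round(4),st["q"].round(2),st["contact_force"])
E
```

```text
[0.54154584 0.10381428 0.16972708] [[-1.091e-01  9.940e-01 -1.600e-03]
 [ 9.940e-01  1.091e-01 -1.000e-03]
 [-8.000e-04 -1.600e-03 -1.000e+00]] [-0.05  0.73 -0.38  1.86  0.42  0.64 -0.57] [ 0.14290941 -0.49772028 -2.74303932]
```

View pics/w4.png

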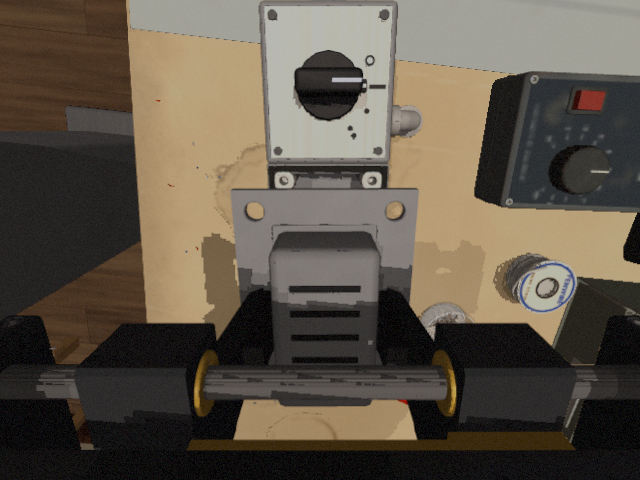

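The wrist view shows the knob at off. The cover's front holes are at (255,211) and (395,211), and the two near bosses at (285,181) and (372,180). From these I'll compute the residual misalignment.

```bash
cat > m.py <<'E'
from h import *
def ang(a,b): d=b-a; return np.arctan2(d[1],d[0])
def cent(s,p,r,f):
    g=cv2.cvtColor(s["img"],cv2.COLOR_RGB2GRAY);x,y=p
    m=f(s["img"][y-r:y+r+1,x-r:x+r+1].astype(int)).astype(np.uint8)
    n,l,st,c=cv2.connectedComponentsWithStats(m);i=1+np.argmax(st[1:,4]);return c[i]+[x-r,y-r],st[i,4]
E
python3 - <<'E'
from m import *
import pickle
s=pickle.load(open("w4.pkl","rb"))
wood=lambda a:(a[...,0]-a[...,2])>35
brt=lambda a:a.min(2)>150
h=[cent(s,p,13,wood) for p in[(255,211),(395,211)]];b=[cent(s,p,12,brt) for p in[(285,181),(372,180)]];print(h,b)
H=onplane(s,[x[0] for x in h],.1525);B=onplane(s,[x[0] for x in b],.06)
print(H,B,np.linalg.norm(H[0]-H[1]),np.linalg.norm(B[0]-B[1]),ang(*H),ang(*B))
print("mid diff",B.mean(0)-H.mean(0))
E
```

```text
[(array([254.99583333, 210.14166667]), np.int32(240)), (array([393.90517241, 209.87068966]), np.int32(232))] [(array([284.09090909, 179.79393939]), np.int32(165)), (array([371.44512195, 179.60365854]), np.int32(164))]
[[0.50413006 0.14603075 0.1525    ]
 [0.56809059 0.1529512  0.1525    ]] [[0.50671397 0.14765034 0.06      ]
 [0.56944122 0.15443731 0.06      ]] 0.06433382487342507 0.06309335131414429 0.10777941689580749 0.10777874831036031
mid diff [ 0.00196727  0.00155285 -0.0925    ]
```

Request:
send_rows(motion=[{"x":0.14,"y":0.22,"z":1,"rx":0,"ry":0,"rz":0,"jaw":4},{"x":0,"y":0,"z":2,"rx":0,"ry":0,"rz":0,"jaw":4},{"x":0,"y":0,"z":1.5,"rx":0,"ry":0,"rz":0,"jaw":4},{"x":0,"y":0,"z":1,"rx":0,"ry":0,"rz":0,"jaw":4},{"x":0,"y":0,"z":0.5,"rx":0,"ry":0,"rz":0,"jaw":4}])

```text
clock: 14.3
tool_pos: [0.5439, 0.106, 0.1085]
eef_rot: [0.671, 0.741, -0.001, -0.0]
contact_force: [-0.2, 0.8, -2.3]
opening: 0.497
finger_force: 40.0
```

Request:
send_rows(motion=[{"x":0,"y":0,"z":0.5,"rx":0,"ry":0,"rz":0,"jaw":4},{"x":0,"y":0,"z":0.3,"rx":0,"ry":0,"rz":0,"jaw":4},{"x":0,"y":0,"z":0,"rx":0,"ry":0,"rz":0,"jaw":4},{"x":0,"y":0,"z":0,"rx":0,"ry":0,"rz":0,"jaw":4},{"x":0,"y":0,"z":0,"rx":0,"ry":0,"rz":0,"jaw":4}])

```text
clock: 14.8
tool_pos: [0.5448, 0.1061, 0.1021]
eef_rot: [0.671, 0.741, 0.0, 0.0]
contact_force: [-0.4, 0.7, -3.2]
opening: 0.496
finger_force: 40.0
```

```bash
python3 - <<'E'
from h import *
import pickle
s=snapshot("wrist");pickle.dump(s,open("w5.pkl","wb"))
t=snapshot("side");pickle.dump(t,open("t5.pkl","wb"))
a=cv2.resize(s["img"][140:270,220:430],None,fx=3.7,fy=3.7,interpolation=cv2.INTER_CUBIC)
b=cv2.resize(t["img"][170:270,250:360],None,fx=1,fy=1)
cv2.imwrite("pics/w5.png",a[:,:,::-1])
st=get_state();print(st["tool_pos"],R.from_quat(st["eef_rot"]).as_matrix().round(4),st["contact_force"])
E
```

```text
[0.54470371 0.10613052 0.10202787] [[-9.97e-02  9.95e-01  6.00e-04]
 [ 9.95e-01  9.97e-02  1.00e-04]
 [ 1.00e-04  6.00e-04 -1.00e+00]] [-0.14393073  0.15571646 -2.83349835]
```

View pics/w5.png

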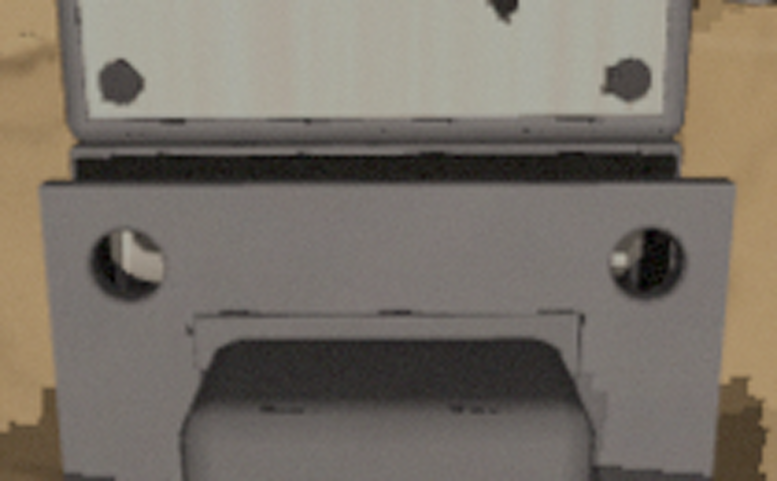

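The crop shows both cover holes at crop pixels (128,263) and (648,263), with the bosses seen obliquely below them. I'll combine all the views to refine the fit.

```bash
python3 - <<'E'
from m import *
import pickle
L=lambda n:pickle.load(open(n,"rb"))
brt=lambda a:a.min(2)>135
def cham(s,pts,r=10):
    c=[cent(s,p,r,brt) for p in pts];W=onplane(s,[x[0] for x in c],.06)
    x=W[0]+W[1]-W[2]-W[3];y=W[0]+W[3]-W[1]-W[2]
    print([int(q[1]) for q in c],W.mean(0).round(4),np.arctan2(x[1],x[0]).round(4),np.arctan2(-y[0],y[1]).round(4),[np.linalg.norm(W[i]-W[i-1]).round(4) for i in range(4)])
cham(L("w1.pkl"),[(327,146),(381,50),(442,91),(385,181)])
cham(L("w2.pkl"),[(386,185),(480,186),(473,247),(386,247)])
s=L("w5.pkl");f=lambda p:(np.array(p)+.5)/3.7-.5+[220,140]
H=onplane(s,f([(128,263),(648,263)]),.086);S=onplane(s,f([(121,82),(629,80)]),.061)
print("holes",H,ang(*H),np.linalg.norm(H[0]-H[1]),"screws",S,ang(*S),np.linalg.norm(S[0]-S[1]))
a=ang(*H);print("cover centre",H.mean(0)-.046*np.array([-np.sin(a),np.cos(a),0]))
a=.102;u=np.array([np.cos(a),np.sin(a),0]);print("along box x: hole mid, screw mid",H.mean(0)@u,S.mean(0)@u)
s=L("w4.pkl");a=cent(s,(285,181),12,brt)
E
```

```text
Traceback (most recent call last):
  File "m.py", line 6, in cent
    n,l,st,c=cv2.connectedComponentsWithStats(m);i=1+np.argmax(st[1:,4]);return c[i]+[x-r,y-r],st[i,4]
                                                     ~~~~~~~~~^^^^^^^^^^
ValueError: attempt to get argmax of an empty sequence
```

```bash
cat > f.py <<'E'
from m import *
import pickle
L=lambda n:pickle.load(open(n,"rb"))
brt=lambda a:a.min(2)>a.min(2).max()*.62
def cham(s,pts,r=11):
    c=[cent(s,p,r,brt) for p in pts];W=onplane(s,[x[0] for x in c],.06)
    x=W[0]+W[1]-W[2]-W[3];y=W[0]+W[3]-W[1]-W[2]
    print([int(q[1]) for q in c],W.mean(0).round(4),np.arctan2(x[1],x[0]).round(4),np.arctan2(-y[0],y[1]).round(4),[np.linalg.norm(W[i]-W[i-1]).round(4) for i in range(4)])
def holes(s,pc,z,screws):
    H=onplane(s,pc,z);S=onplane(s,screws,.061);a=ang(*H)
    print("holes",H.round(4).tolist(),a,np.linalg.norm(H[0]-H[1]),"screws",ang(*S),np.linalg.norm(S[0]-S[1]))
    print("cover centre",H.mean(0)-.046*np.array([-np.sin(a),np.cos(a),0]))
    a=.102;u=np.array([np.cos(a),np.sin(a),0]);print("along box x: hole mid, screw mid",H.mean(0)@u,S.mean(0)@u)
E
python3 - <<'E'
from f import *
cham(L("w1.pkl"),[(327,146),(381,50),(442,91),(385,181)])
cham(L("w2.pkl"),[(386,185),(480,186),(473,247),(386,247)])
f=lambda p:(np.array(p)+.5)/3.7-.5+[220,140]
holes(L("w5.pkl"),f([(128,263),(648,263)]),.086,f([(121,82),(629,80)]))
E
```

```text
[130, 227, 190, 164] [0.5433 0.1043 0.06  ] 0.096 0.1015 [np.float64(0.0641), np.float64(0.0898), np.float64(0.0633), np.float64(0.0919)]
[241, 147, 88, 134] [0.5427 0.1036 0.06  ] 0.1095 0.1155 [np.float64(0.0618), np.float64(0.0898), np.float64(0.063), np.float64(0.094)]
holes [[0.5075, 0.1484, 0.086], [0.5718, 0.1548, 0.086]] 0.09978209524807435 0.06463402854939707 screws 0.1036314705937392 0.07028471990243564
cover centre [0.54427531 0.10581597 0.086     ]
along box x: hole mid, screw mid 0.5523229889661212 0.5505478661724698
```

Request:
send_rows(motion=[{"x":-0.04,"y":-0.17,"z":0,"rx":0,"ry":0,"rz":-0.003,"jaw":4},{"x":0,"y":0,"z":0.4,"rx":0,"ry":0,"rz":0,"jaw":4},{"x":0,"y":0,"z":0.4,"rx":0,"ry":0,"rz":0,"jaw":4},{"x":0,"y":0,"z":0.3,"rx":0,"ry":0,"rz":0,"jaw":4},{"x":0,"y":0,"z":0,"rx":0,"ry":0,"rz":0,"jaw":4}])

```text
clock: 15.4
tool_pos: [0.5425, 0.1054, 0.0901]
eef_rot: [0.67, 0.743, -0.001, -0.0]
contact_force: [0.6, 0.4, -1.9]
opening: 0.495
finger_force: 40.0
```

Request:
send_rows(motion=[{"x":0,"y":0,"z":0,"rx":0,"ry":0,"rz":0,"jaw":4},{"x":0,"y":0,"z":0,"rx":0,"ry":0,"rz":0,"jaw":4},{"x":0,"y":0,"z":0,"rx":0,"ry":0,"rz":0,"jaw":4},{"x":0,"y":0,"z":0,"rx":0,"ry":0,"rz":0,"jaw":4},{"x":0,"y":0,"z":0,"rx":0,"ry":0,"rz":0,"jaw":4}])

```text
clock: 15.9
tool_pos: [0.5429, 0.1055, 0.0908]
eef_rot: [0.67, 0.743, 0.0, 0.0]
contact_force: [-0.1, -0.0, -2.0]
opening: 0.494
finger_force: 40.0
```

```bash
python3 - <<'E'
from h import *
import pickle
s=snapshot("wrist");pickle.dump(s,open("w6.pkl","wb"))
t=snapshot("side");pickle.dump(t,open("t6.pkl","wb"))
a=cv2.resize(s["img"][140:230,220:430],None,fx=3.7,fy=3.7,interpolation=cv2.INTER_CUBIC)
b=cv2.resize(t["img"][180:260,250:465],(777,260),interpolation=cv2.INTER_CUBIC)
cv2.imwrite("pics/w6.png",np.vstack([a[:,:777],b])[:,:,::-1]);print(a.shape)
st=get_state();print(st["tool_pos"],R.from_quat(st["eef_rot"]).as_matrix().round(4),st["contact_force"])
E
```

```text
(333, 777, 3)
[0.54287771 0.10552512 0.09076095] [[-1.029e-01  9.947e-01  1.000e-04]
 [ 9.947e-01  1.029e-01 -1.000e-04]
 [-1.000e-04  1.000e-04 -1.000e+00]] [-0.50699248 -0.15758659 -3.18808492]
```

View pics/w6.png

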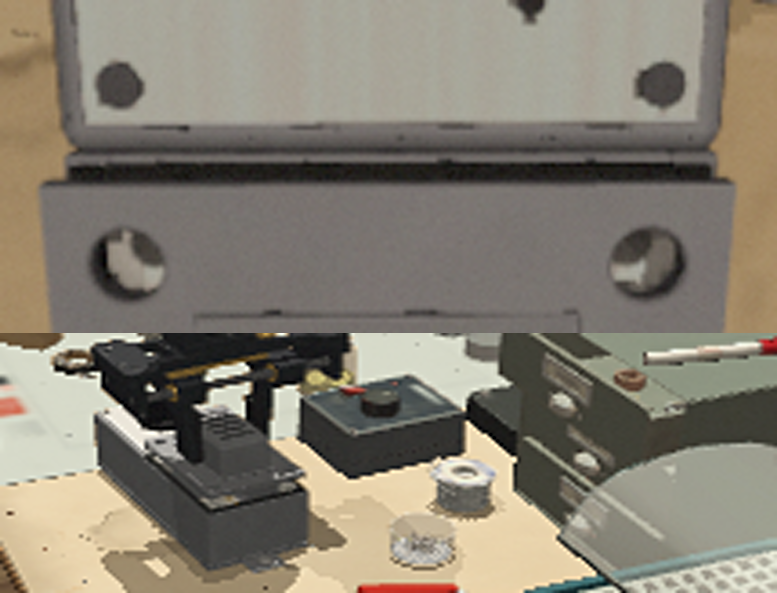

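The cover holes sit over the bosses symmetrically: hole mid-column 388 against 389.5 for the panel screws. The side view shows an even, level gap above the rim.

```bash
python3 - <<'E'
from f import *
f=lambda p:(np.array(p)+.5)/3.7-.5+[220,140]
holes(L("w6.pkl"),f([(128,263),(648,263)]),.076,f([(119,85),(660,84)]))
E
```

```text
holes [[0.5058, 0.1479, 0.076], [0.5695, 0.1545, 0.076]] 0.10310943159340441 0.06407077245481753 screws 0.10485594923551983 0.07011837993501818
cover centre [0.54235387 0.10549032 0.076     ]
along box x: hole mid, screw mid 0.55022532265462 0.5503811201571707
```

```bash
python3 -c "
from plant import *
print(finish_job())"
```

```text
the job is handed in; nothing more can be done
None
```

The knob is clicked in at off, and the arm is holding the larger cover level about 1 cm above the rim, with its holes lined up over the threaded holes to within about 1 mm; I've handed the job in.

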